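# Test the top board of the pile

## Task

Lift the green board straight off the two blue boards without shifting them, lay it gently and flat on the tester's black plate, inside the rim, with its long side along the row of keys, and let go. Then run the test by pressing the keys one at a time, each fully home to its stop but gently (never harder than about 25 N) and released before the next: green, blue, green again, and last yellow, held down for two seconds, then released. Never press the red key, and leave the cutter, the wick reel and the jar alone.

Things in the scene. Friction and masses are not known exactly. Their poses are not given: they have to be found in the camera images.
- green_board: loose green circuit board, 76 (own x) x 46 (own y) x 4 mm thick, about 0.12 kg, lying across two blue boards; origin at the centre of its underside, z up. A finned aluminium heat sink, 36 (x) x 24 (y) x 26 mm tall, stands on its middle and is the place to grip it (across the 24 mm, from above); two capacitors 12 mm tall stand near its +x end and a white terminal block 9 mm tall near its -x end
- heatsink (a point): centre of the heat sink, half-way up, 17 mm above the underside of the green board; axes as the board's
- blue_board_1: loose lower board, blue, 62 (x) x 60 (y) x 6 mm, on the bench under the -x half of the green board; parts up to 20 mm above the bench stand on its outer end, about 9 mm beyond the green board's end; origin under its centre
- blue_board_2: as blue_board_1, under the +x half of the green board
- tester: board tester fixed to the bench, grey, 175 (x) x 180 (y) x 57.5 mm; its front slopes at 30 degrees from horizontal and faces the robot (-x side), carrying four coloured keys in a row along its y; its flat top behind the slope carries the test plate. Origin: centre of its underside
- plate (a point): centre of the test plate's surface on the tester's top, 57.5 mm above the bench; black pad 84 (x) x 120 (y) mm inside an aluminium rim 4 mm high and 3 mm thick; y runs along the row of keys
- green_key: the green key with its mount, origin on the sloping panel under the middle of the key; axes as the tester's
- green_top (a point): middle of the top face of the green key's cap; z is the outward normal of the slope, the cap moves along -z. Caps are 28 x 28 mm, 42 mm apart, at rest 14 mm proud of the panel; the order of the colours along the row changes
- green_stem (a joint): travel of the stem of the green key: 0 at rest, grows as it is pressed (m). Springs back by itself. The keys' strokes differ, between 3 and 10 mm; each gives way under 1 to 4 N until its stem meets its stop; past that only a stiff rubber bumper under the cap yields, and the force climbs from 5 N by about 7 N per mm, so a firm 5 to 12 N means it is home
- blue_key: the blue key with its mount, origin on the sloping panel under the middle of the key; axes as the tester's
- blue_top (a point): middle of the top face of the blue key's cap; z is the outward normal of the slope, the cap moves along -z. Caps are 28 x 28 mm, 42 mm apart, at rest 14 mm proud of the panel; the order of the colours along the row changes
- blue_stem (a joint): travel of the stem of the blue key: 0 at rest, grows as it is pressed (m). Springs back by itself. The keys' strokes differ, between 3 and 10 mm; each gives way under 1 to 4 N until its stem meets its stop; past that only a stiff rubber bumper under the cap yields, and the force climbs from 5 N by about 7 N per mm, so a firm 5 to 12 N means it is home
- yellow_key: the yellow key with its mount, origin on the sloping panel under the middle of the key; axes as the tester's
- yellow_top (a point): middle of the top face of the yellow key's cap; z is the outward normal of the slope, the cap moves along -z. Caps are 28 x 28 mm, 42 mm apart, at rest 14 mm proud of the panel; the order of the colours along the row changes
- yellow_stem (a joint): travel of the stem of the yellow key: 0 at rest, grows as it is pressed (m). Springs back by itself. The keys' strokes differ, between 3 and 10 mm; each gives way under 1 to 4 N until its stem meets its stop; past that only a stiff rubber bumper under the cap yields, and the force climbs from 5 N by about 7 N per mm, so a firm 5 to 12 N means it is home
- red_key: the red key with its mount, origin on the sloping panel under the middle of the key; axes as the tester's
- red_top (a point): middle of the top face of the red key's cap; z is the outward normal of the slope, the cap moves along -z. Caps are 28 x 28 mm, 42 mm apart, at rest 14 mm proud of the panel; the order of the colours along the row changes
- red_stem (a joint): travel of the stem of the red key: 0 at rest, grows as it is pressed (m). Springs back by itself. The keys' strokes differ, between 3 and 10 mm; each gives way under 1 to 4 N until its stem meets its stop; past that only a stiff rubber bumper under the cap yields, and the force climbs from 5 N by about 7 N per mm, so a firm 5 to 12 N means it is home
- cutter: bystander: blue-handled side cutter 129 x 45 x 9 mm lying on the bench in front of the tester
- wick: bystander: blue reel of desoldering wick, 35 x 58 x 8 mm, on the bench
- jar: bystander: cream jar with green lid, 45 mm across, 30 mm tall, on the bench behind the pile
Not all that is in view belongs to the job. Of the things that look like the green_board, the larger one is meant.

How it is judged:
By the outcome, as a careful person would: the job done as asked, in the order asked, and still so for the second after the job is handed in, with the robot touching nothing.
It also fails if it takes over 64 s, if anything falls off the work surface, if the arm or the gripper's body presses on something with over 40 N, if the wrist force passes 120 N, or if a joint passes its speed limit or range.

## Robot

A 6-joint arm with a two-finger parallel gripper is mounted at the origin on a cart in front of the work surface, level with it; the furniture and walls round the work are solid. World frame = base frame: x ahead of the robot, y to its left, z up, the work surface at z = 0. Lengths are in m, angles in degrees, forces in N, time in s.
With the tool pointing down it reaches from about 0.25 to 0.8 m from the base axis. Payload 8.5 kg.
Tool frame: the origin (TCP) lies on the centre line of the jaws, within the pads' length; the fingertips stand 25 mm ahead of it and the grasp point (between the pads) lies 6 mm ahead of it (manip.tip_reach is the distance from the TCP to the fingertips, in m); z points along the fingers, y is the line along which they close (so a half turn about z gives the same grasp; the last joint's range is limited). The gripper opens to 85 mm and grips with 20 to 120 N. Pads are 22 mm wide; open, the fingers measure 114 mm over their backs; the gripper's body (76 mm by 85 mm) begins 54 mm behind the grasp point. The pads swing forward as they close: fully open they stand 13 mm farther back than shut.
Start: joints at [-76.203, 13.648, -0.773, 75.585, 0, 90], TCP at [0.125, -0.51, 0.227] pointing down, gripper open.
Joint ranges: [-152.45, 152.45], [-59.26, 108.67], [-65.41, 83.53], [-104.44, 129.93], [-82.83, 76.93], [-180, 180]. Speed limits (degrees/s): [127.2, 127.2, 159.86, 180, 180, 180].

## Interface

Orientations are given as a 3x3 rotation matrix whose columns are the frame's x, y, z axes.
In Python, from rig import manip gives the robot as it stands.
- The arm moves only by the tool play_rows, never from a script. Its argument "moves" is a list that holds one entry, the list of rows, each a list of 7 numbers: the opening, from 0 (shut) to 1 (fully open), then the shift along the tool's x, y, z in m, then the turn, a rotation vector about the tool's x, y, z in degrees. In form: [[[claw, x, y, z, wx, wy, wz], ...]]. A call has 1 to 12 rows; each row shifts and turns the commanded pose from where the row before left it, along the tool's axes as they then stand; what a row does not reach is not made up. A row lasts 1/8 s, in which the tool goes at most 62.5 mm and 10.7 degrees, less where a joint would pass 70% of its speed; a pose out of reach is approached as far as the arm can. A call with a gripper value outside its range is refused whole. The fingers move at their own pace and stop on an object; "grip_force" is the grip in N (left out, the last holds). Time passes only in rows, so rows that do not move let the fingers close. It gives the time, the measured TCP pose, the force, the opening and the grip force at its end, in the units of the state.
- manip.sense(): the state, without advancing time (a new reading comes with each control period).
- manip.camera(name): name is "scene" or "top" or "wrist"; returns a dict with "frame" (420x560x3 uint8, blue, green, red), "fx", "fy", "cx", "cy" (pixels), "camera_from_world" (4x4, takes a point from world to camera coordinates); the wrist camera has in their place "tool_from_camera" (4x4, takes a point from camera to tool coordinates, whose origin is the TCP and whose axes are the flange's). Camera axes: x right, y up, looking along -z (the intrinsics and any distortion apply to the point x, -y, -z); pixel columns grow to the right and rows downward; lengths in m; the calibration is good to about 2 mm. A picture is of the moment at which its call begins: read the wrist's pose just before it. There is no depth.
- manip.hand_in(): hands the job in; it is judged then, once.
The state is a dict: "t": time; "joint_pos": joint angles; "qvel": joint speeds; "effort": joint torques, N m; "tcp_pos": TCP position; "eef_rot": TCP orientation; "contact_force": force on the tool from outside, world axes, zero at the start; "ft_torque": the same for the moment, N m; "grip_width": finger opening in m; "gripper_force": force on a finger pad.
Only numpy, scipy, OpenCV 4.12 (cv2) and the standard library are available. Lean on these libraries where they do the work, as an engineer would, in place of code of your own. Each camera call takes 0.05 s, during which the arm holds its last target. There are 200 camera calls.

## Working session

There is one attempt and no reset: what is moved stays moved. The work goes in short steps, Python scripts to look and compute and a tool call to move; the robot and the scene stay as the last step left them, time stands still between calls to the robot, and variables do not carry over. Pictures are saved under pics/ and viewed, at most 10 in all, crops included, and the job is handed in when it is done.

Besides the shell and the picture viewer there is one more tool, called after "Emit:" as name(argument=value, ...) on one line, values as JSON. play_rows: Moves the arm, as the interface text tells. Its arguments: {"type":"object","properties":{"moves":{"type":"array","items":{"type":"array","items":{"type":"array","items":{"type":"number"}}}},"grip_force":{"type":"number"}},"required":["moves"]}

```bash
ls; mkdir -p pics
python3 - <<'E'
from rig import manip
import cv2,numpy as np
s=manip.sense();print(s['t'],s['tcp_pos'],np.round(s['eef_rot'],3).tolist(),manip.tip_reach)
for n in('scene','top'):
    c=manip.camera(n);cv2.imwrite(f'pics/{n}0.png',c['frame']);print(n,{k:(np.round(v,4).tolist()) for k,v in c.items() if k!='frame'})
E
```

```text
pics
0.0 [ 0.12510659 -0.50944621  0.22636152] [[0.971, 0.238, -0.0], [0.238, -0.971, 0.001], [0.0, -0.001, -1.0]] 0.025
scene {'fx': 426.1552, 'fy': 426.1552, 'cx': 283.3793, 'cy': 212.3563, 'camera_from_world': [[-0.906, -0.4232, -0.0119, 0.4359], [0.2247, -0.5045, 0.8337, -0.2258], [-0.3588, 0.7526, 0.5521, -0.6564], [0.0, 0.0, 0.0, 1.0]]}
top {'fx': 534.0368, 'fy': 534.0368, 'cx': 286.4219, 'cy': 212.9459, 'camera_from_world': [[-0.0025, -0.9997, 0.0245, -0.103], [0.998, -0.001, 0.063, -0.5221], [-0.063, 0.0246, 0.9977, -1.0545], [0.0, 0.0, 0.0, 1.0]]}
```

View pics/top0.png

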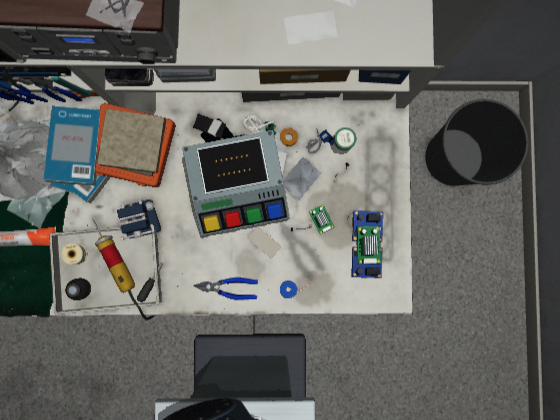

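View pics/scene0.png

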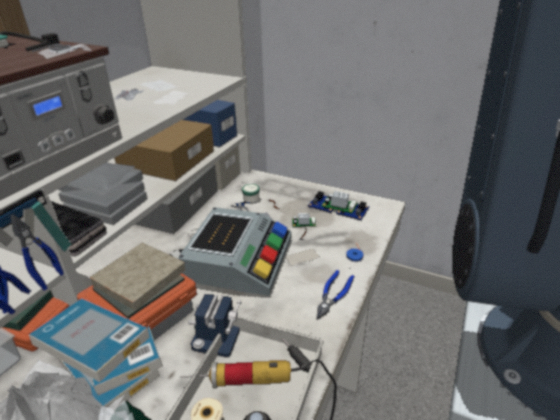

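Top view candidates: the board with heat sink on the blue boards at (368,243); a small lone green board at (320,219); the jar's green lid at (344,139). I choose the one at (368,243), which is larger and lies on the blue boards. Keys, left to right: yellow (211,223), red (232,218), green (254,214), blue (275,210). The plate is at about (234,165).

Run:
```python
import cv2,numpy as np
f=cv2.imread('pics/top0.png')
a=cv2.resize(f[205:285,340:395],None,fx=7,fy=7,interpolation=cv2.INTER_CUBIC)
b=cv2.resize(f[130:242,178:294],None,fx=3.5,fy=5*.7,interpolation=cv2.INTER_CUBIC)
o=np.zeros((600,800,3),np.uint8);o[:560,:385]=a;o[:b.shape[0],390:390+b.shape[1]]=b[:, :410];cv2.imwrite('pics/crop.png',o)
```

```text
(no output)
```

View pics/crop.png

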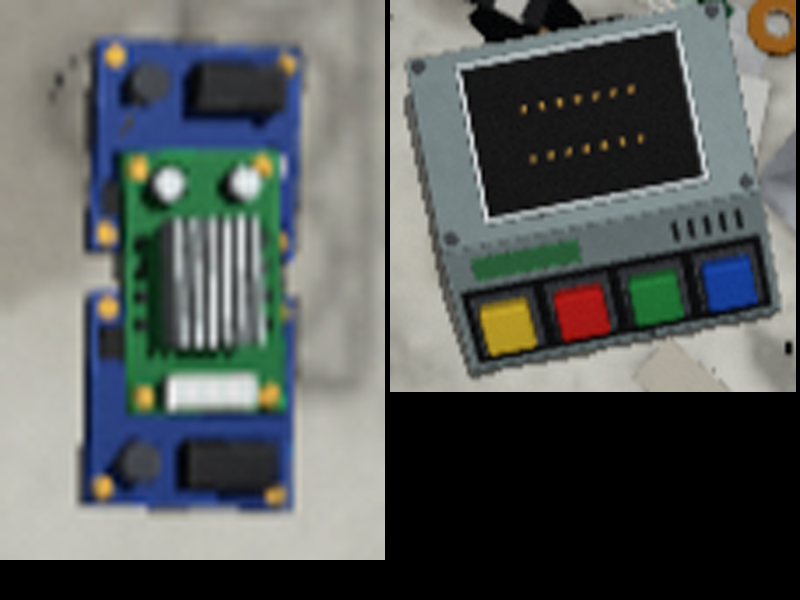

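```bash
cat > h.py <<'E'
import numpy as np,cv2
from rig import manip
C={'fx':534.0368,'fy':534.0368,'cx':286.4219,'cy':212.9459,'camera_from_world':np.array([[-0.0025,-0.9997,0.0245,-0.103],[0.998,-0.001,0.063,-0.5221],[-0.063,0.0246,0.9977,-1.0545],[0,0,0,1]])}
def ray(c,uv,W=None):
    W=np.linalg.inv(c['camera_from_world']) if W is None else W
    d=np.array([(uv[0]-c['cx'])/c['fx'],-(uv[1]-c['cy'])/c['fy'],-1])
    return W[:3,3],W[:3,:3]@d
def at(c,uv,z,W=None):
    o,d=ray(c,uv,W);return o+d*(z-o[2])/d[2]
E
python3 - <<'E'
from h import *
A=lambda u,v:((u+.5)/7-.5+340,(v+.5)/7-.5+205)
B=lambda u,v:((u-390+.5)/3.5-.5+178,(v+.5)/3.5-.5+130)
def show(n,L,z):
    P=np.array([at(C,p,z) for p in L]);print(n,np.round(P[:,:2],4).tolist(),'mean',P.mean(0).round(4),'sides',[round(np.linalg.norm(P[i]-P[i-1]),4) for i in range(len(P))])
    e=P[1]-P[2];print(' dir',np.degrees(np.arctan2(e[1],e[0])).round(2))
show('board',[A(*p) for p in[(122,152),(280,150),(285,412),(127,413)]],.010)
show('hs',[A(*p) for p in[(173,217),(263,214),(268,345),(178,346)]],.036)
show('pad',[B(*p) for p in[(462,68),(678,30),(705,180),(488,218)]],.0575)
for n,p in dict(y=(508,327),r=(583,313),g=(656,299),b=(730,284)).items():
    print(n,at(C,B(*p),.0495).round(4),at(C,B(*p),.035).round(4))
show('slope',[B(*p) for p in[(460,250),(755,195),(778,312),(475,372)]],.0575)
show('front',[B(*p) for p in[(460,250),(755,195),(778,312),(475,372)]],.017)
E
```

```text
board [[0.4952, -0.247], [0.4957, -0.293], [0.4201, -0.2934], [0.42, -0.2477]] mean [ 0.4577 -0.2703  0.01  ] sides [np.float64(0.0752), np.float64(0.0459), np.float64(0.0756), np.float64(0.0457)]
 dir 0.32
hs [[0.4758, -0.2572], [0.4766, -0.2827], [0.4397, -0.2836], [0.4395, -0.2582]] mean [ 0.4579 -0.2704  0.036 ] sides [np.float64(0.0363), np.float64(0.0255), np.float64(0.0369), np.float64(0.0255)]
 dir 1.44
pad [[0.6437, 0.0679], [0.6653, -0.0517], [0.5814, -0.0667], [0.5602, 0.053]] mean [0.6127 0.0007 0.0575] sides [np.float64(0.0848), np.float64(0.1215), np.float64(0.0853), np.float64(0.1215)]
 dir 10.13
y [0.5004 0.0425 0.0495] [0.501  0.0442 0.035 ]
r [0.5081 0.0011 0.0495] [0.5089 0.0022 0.035 ]
g [ 0.5158 -0.0393  0.0495] [ 0.5167 -0.0388  0.035 ]
b [ 0.5242 -0.0805  0.0495] [ 0.5251 -0.0805  0.035 ]
slope [[0.5425, 0.0682], [0.573, -0.0943], [0.5081, -0.1069], [0.4753, 0.0595]] mean [ 0.5248 -0.0184  0.0575] sides [np.float64(0.0677), np.float64(0.1654), np.float64(0.0661), np.float64(0.1696)]
 dir 10.96
front [[0.546, 0.074], [0.5777, -0.095], [0.5102, -0.1081], [0.4762, 0.0649]] mean [ 0.5275 -0.016   0.017 ] sides [np.float64(0.0704), np.float64(0.1719), np.float64(0.0687), np.float64(0.1763)]
 dir 10.96
```

The large board is confirmed: 76x46 mm measured, centre (0.458,-0.2705), yaw about 1°. The plate centre is (0.613,0.001), yaw about 10.2°. Moving above the board.

Emit:
play_rows(moves=[[[0.6, 0.0475, -0.0191, 0, 0, 0, 0], [0.6, 0.0475, -0.0191, 0, 0, 0, 0], [0.6, 0.0475, -0.0191, 0, 0, 0, 0], [0.6, 0.0475, -0.0191, 0, 0, 0, 0], [0.6, 0.0475, -0.0191, 0, 0, 0, 0], [0.6, 0.0475, -0.0191, 0, 0, 0, 0], [0.6, 0.0475, -0.0191, 0, 0, 0, 0], [0.6, 0.0475, -0.0191, 0.0, 0, 0, 0], [0.6, 0, 0, 0.02, 0, 0, 6.5], [0.6, 0, 0, 0.02, 0, 0, 6.5], [0.6, 0, 0, 0, 0, 0, 0], [0.6, 0, 0, 0, 0, 0, 0]]])

```text
t: 1.6
tcp_pos: [0.4579, -0.271, 0.1876]
eef_rot: [[1.0, 0.016, 0.0], [0.016, -1.0, -0.0], [0.0, 0.0, -1.0]]
contact_force: [-0.9, 0.5, 0.6]
grip_width: 0.0514
gripper_force: 0.0
```

Run:
```python
from h import *
s=manip.sense();c=manip.camera('wrist');np.set_printoptions(precision=4,suppress=True)
T=np.eye(4);T[:3,:3]=s['eef_rot'];T[:3,3]=s['tcp_pos']
np.savez('w1.npz',T=T,**{k:v for k,v in c.items()});cv2.imwrite('pics/w1.png',c['frame'])
print(T,s['joint_pos'],s['grip_width'],s['contact_force'],c['fx'],c['tool_from_camera'],[k for k in c])
```

```text
[[ 0.9999  0.0161  0.0003  0.4579]
 [ 0.0161 -0.9999 -0.0001 -0.271 ]
 [ 0.0003  0.0001 -1.      0.1876]
 [ 0.      0.      0.      1.    ]] [-30.623   15.2401  -4.4435  70.3003   0.005  148.4561] 0.051433412973508875 [-0.8609  0.536   0.6206] 315.4029248148455 [[ 0.0015  0.9555  0.295   0.0747]
 [ 1.     -0.0017  0.0002  0.0007]
 [ 0.0007  0.295  -0.9555 -0.1466]
 [ 0.      0.      0.      1.    ]] ['frame', 'fx', 'fy', 'cx', 'cy', 'tool_from_camera']
```

View pics/w1.png

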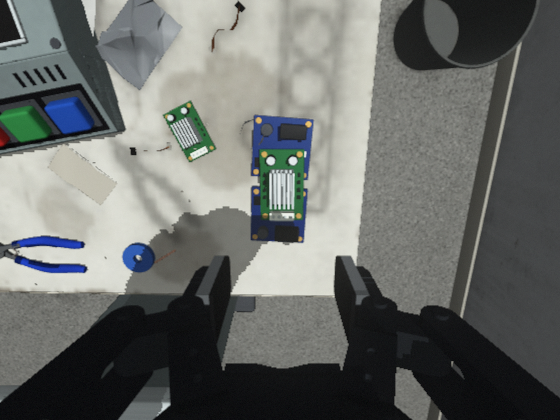

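The wrist view shows the big green board at about (259..304, 150..219) with the heat sink top at (268..295, 171..210). Checking it against the top camera.

Run:
```python
from h import *
d=dict(np.load('w1.npz'));W=d['T']@d['tool_from_camera'];f=d['frame']
hsv=cv2.cvtColor(f,cv2.COLOR_BGR2HSV)
m=cv2.inRange(hsv,(50,120,50),(85,255,255));m[:,:240]=0;m[:140]=0;m[230:]=0
c=max(cv2.findContours(cv2.morphologyEx(m,cv2.MORPH_CLOSE,np.ones((25,25))),0,2)[0],key=cv2.contourArea)
b=cv2.boxPoints(cv2.minAreaRect(c));P=np.array([at(d,p,.010,W) for p in b]);print(b,P.round(4),P.mean(0),[np.linalg.norm(P[i]-P[i-1]).round(4) for i in range(4)])
P=np.array([at(d,p,.036,W) for p in[(268,171),(295,171),(295,210),(268,210)]]);print('hs',P.round(4),P.mean(0))
cv2.imwrite('pics/x.png',cv2.resize(f[100:260,230:330],None,fx=3.7,fy=3.7,interpolation=cv2.INTER_CUBIC))
```

```text
[[259. 149.]
 [303. 149.]
 [303. 219.]
 [259. 219.]] [[ 0.4967 -0.2475  0.01  ]
 [ 0.4975 -0.2922  0.01  ]
 [ 0.4225 -0.295   0.01  ]
 [ 0.4216 -0.2472  0.01  ]] [ 0.45959267 -0.27049148  0.01      ] [np.float64(0.0751), np.float64(0.0447), np.float64(0.0751), np.float64(0.0478)]
hs [[ 0.479  -0.2579  0.036 ]
 [ 0.4795 -0.2836  0.036 ]
 [ 0.4406 -0.2848  0.036 ]
 [ 0.4401 -0.258   0.036 ]] [ 0.45979399 -0.27107157  0.036     ]
```

Emit:
play_rows(moves=[[[0.6, 0.001, 0, 0.04, 0, 0, 0.5], [0.6, 0, 0, 0.04, 0, 0, 0], [0.6, 0, 0, 0.035, 0, 0, 0], [0.6, 0, 0, 0.02, 0, 0, 0], [0.6, 0, 0, 0.0135, 0, 0, 0], [0.6, 0, 0, 0, 0, 0, 0], [0.4, 0, 0, 0, 0, 0, 0], [0.35, 0, 0, 0, 0, 0, 0], [0.33, 0, 0, 0, 0, 0, 0], [0.33, 0, 0, 0, 0, 0, 0]]], grip_force=40)

```text
t: 2.9
tcp_pos: [0.4589, -0.2708, 0.0388]
eef_rot: [[1.0, 0.005, 0.0], [0.005, -1.0, -0.0], [0.0, 0.0, -1.0]]
contact_force: [0.3, -0.5, -0.0]
grip_width: 0.0281
gripper_force: 0.0
```

Emit:
play_rows(moves=[[[0.3, 0, 0, 0, 0, 0, 0], [0.28, 0, 0, 0, 0, 0, 0], [0.2, 0, 0, 0, 0, 0, 0], [0.1, 0, 0, 0, 0, 0, 0], [0.1, 0, 0, 0, 0, 0, 0], [0.1, 0, 0, 0, 0, 0, 0]]], grip_force=40)

```text
t: 3.65
tcp_pos: [0.4588, -0.2708, 0.0385]
eef_rot: [[1.0, 0.005, -0.0], [0.005, -1.0, 0.0], [-0.0, -0.0, -1.0]]
contact_force: [-0.2, -0.1, -0.1]
grip_width: 0.0088
gripper_force: 0.0
```

Emit:
play_rows(moves=[[[0.1, 0, 0, -0.003, 0, 0, 0], [0.1, 0, 0, -0.005, 0, 0, 0], [0.1, 0, 0, -0.01, 0, 0, 0], [0.1, 0, 0, -0.03, 0, 0, 0], [0.1, 0, 0, -0.04, 0, 0, 0], [0.1, 0, 0, -0.045, 0, 0, 0], [0.1, 0, 0, -0.01, 0, 0, 0], [0.1, 0, 0, 0, 0, 0, 0]]])

```text
t: 4.65
tcp_pos: [0.459, -0.2709, 0.1822]
eef_rot: [[1.0, 0.005, 0.001], [0.005, -1.0, -0.001], [0.001, 0.001, -1.0]]
contact_force: [-0.4, -0.1, 0.3]
grip_width: 0.0085
gripper_force: 0.0
```

Run:
```python
from h import *
np.set_printoptions(precision=4,suppress=True)
s=manip.sense();c=manip.camera('wrist')
print(s['contact_force'],s['ft_torque'],s['joint_pos'])
c2=manip.camera('top')['frame']
o=np.zeros((600,800,3),np.uint8);o[:420,:560]=c['frame'];o[:,560:]=cv2.resize(c2[190:290,345:385],(240,600))
cv2.imwrite('pics/w2.png',o)
```

```text
[-0.398  -0.0716  0.3367] [ 0.0156 -0.0401  0.0351] [-30.5519  15.4341  -4.9837  69.4977   0.003  149.1524]
```

View pics/w2.png

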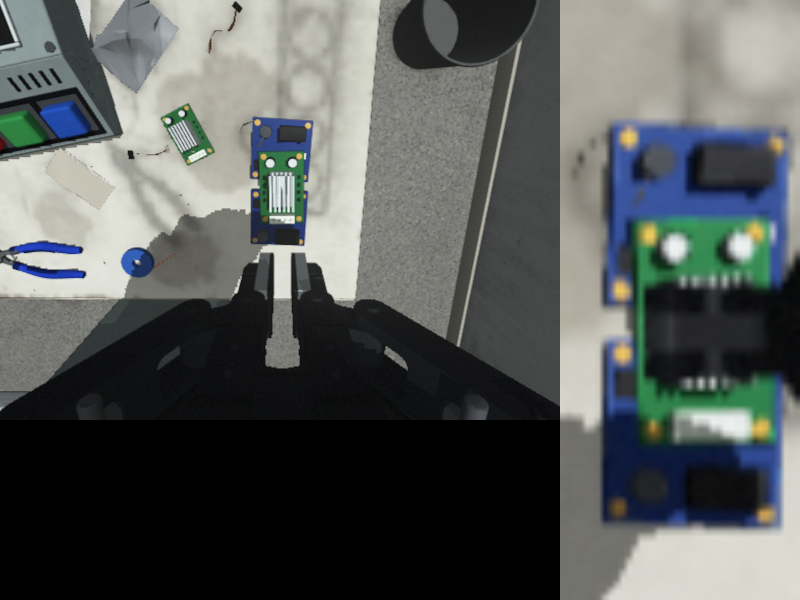

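The grip missed: the fingers closed to 8.5 mm with no force, and nothing in the pile looks moved. The fingertips seem to have stayed above the heat sink. I'll go down again open and look from the side.

Emit:
play_rows(moves=[[[0.6, 0, 0, 0, 0, 0, 0], [0.6, 0, 0, 0, 0, 0, 0], [0.6, 0, 0, 0, 0, 0, 0], [0.6, 0, 0, 0.04, 0, 0, 0], [0.6, 0, 0, 0.04, 0, 0, 0], [0.6, 0, 0, 0.04, 0, 0, 0], [0.6, 0, 0, 0.015, 0, 0, 0], [0.6, 0, 0, 0.008, 0, 0, 0], [0.6, 0, 0, 0, 0, 0, 0], [0.6, 0, 0, 0, 0, 0, 0]]])

```text
t: 6.0
tcp_pos: [0.4595, -0.2712, 0.0396]
eef_rot: [[1.0, 0.005, 0.002], [0.005, -1.0, -0.001], [0.002, 0.001, -1.0]]
contact_force: [0.3, -0.1, 0.4]
grip_width: 0.0512
gripper_force: 0.0
```

Run:
```python
from h import *
np.set_printoptions(precision=4,suppress=True)
s=manip.sense();c=manip.camera('wrist')
print(s['tcp_pos'],s['grip_width'],s['contact_force'])
c2=manip.camera('scene')['frame']
o=np.zeros((600,800,3),np.uint8);o[:300,:400]=cv2.resize(c['frame'],(400,300),interpolation=cv2.INTER_AREA);o[:300,400:]=cv2.resize(c['frame'][150:285,190:370],(400,300));o[300:,:]=cv2.resize(c2[165:225,295:375],(800,600))[150:450]
cv2.imwrite('pics/w3.png',o)
```

```text
[ 0.4595 -0.2712  0.0396] 0.051157663830892895 [ 0.2698 -0.073   0.4151]
```

View pics/w3.png

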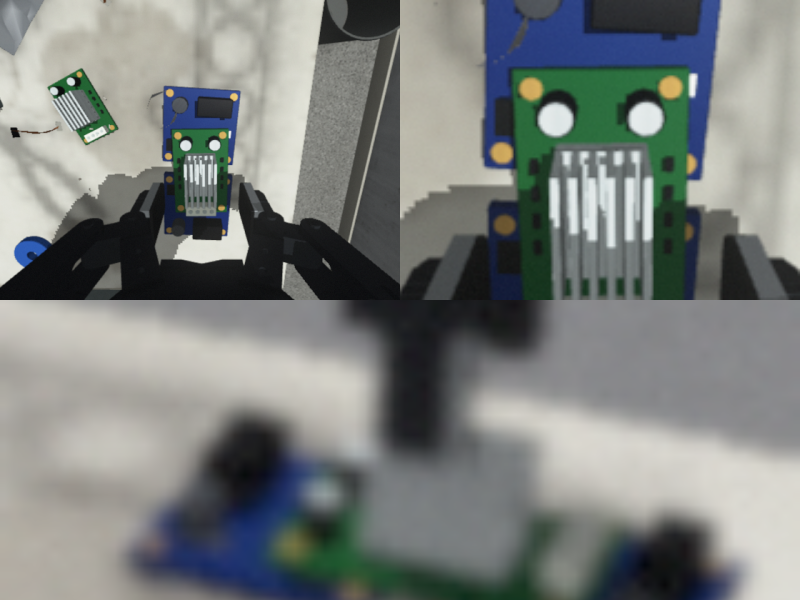

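Run:
```python
from h import *
c=manip.camera('scene');M=c['camera_from_world']
def pr(p):
    q=M@np.r_[p,1];return (c['cx']+c['fx']*q[0]/-q[2]).round(1),(c['cy']-c['fy']*q[1]/-q[2]).round(1)
for z in(.01,.02,.03,.04,.05,.06):print(z,'near finger',pr([.4595,-.2385,z]),'far',pr([.4595,-.304,z]))
print('hs top corners',[pr([.459+a,-.271+b,.036]) for a in(-.018,.018) for b in(-.012,.012)])
f=c['frame'][165:225,295:375];g=cv2.cvtColor(f,cv2.COLOR_BGR2GRAY)
for r in range(10,40):print(r+165,g[r,36:56].tolist())
```

```text
0.01 near finger (np.float64(334.9), np.float64(209.8)) far (np.float64(343.8), np.float64(196.4))
0.02 near finger (np.float64(335.2), np.float64(206.2)) far (np.float64(344.1), np.float64(192.9))
0.03 near finger (np.float64(335.4), np.float64(202.5)) far (np.float64(344.4), np.float64(189.3))
0.04 near finger (np.float64(335.7), np.float64(198.8)) far (np.float64(344.6), np.float64(185.8))
0.05 near finger (np.float64(335.9), np.float64(195.1)) far (np.float64(344.9), np.float64(182.2))
0.06 near finger (np.float64(336.1), np.float64(191.3)) far (np.float64(345.2), np.float64(178.5))
hs top corners [(np.float64(349.2), np.float64(192.9)), (np.float64(346.0), np.float64(197.7)), (np.float64(334.8), np.float64(189.8)), (np.float64(331.4), np.float64(194.5))]
175 [29, 30, 21, 27, 28, 27, 24, 26, 17, 30, 29, 27, 20, 25, 30, 22, 29, 40, 81, 116]
176 [22, 26, 26, 27, 25, 27, 28, 24, 26, 22, 29, 26, 25, 27, 27, 24, 30, 49, 83, 119]
177 [25, 24, 26, 24, 24, 31, 24, 31, 21, 22, 29, 27, 22, 26, 26, 22, 30, 48, 87, 122]
178 [26, 24, 23, 25, 26, 26, 32, 29, 17, 25, 28, 31, 28, 27, 24, 19, 28,
[... 1818 characters left out ...]
23, 122, 125, 121, 123, 119, 124, 122, 121, 123, 123, 120, 116, 124, 141, 165, 178]
199 [96, 120, 128, 124, 124, 124, 126, 123, 124, 123, 124, 124, 122, 123, 118, 119, 121, 138, 159, 169]
200 [107, 123, 129, 125, 124, 126, 127, 125, 124, 125, 124, 120, 121, 122, 121, 112, 114, 124, 141, 149]
201 [109, 126, 125, 128, 129, 128, 128, 126, 125, 124, 124, 123, 125, 123, 118, 114, 104, 98, 101, 108]
202 [112, 122, 125, 124, 125, 128, 128, 123, 124, 125, 127, 119, 125, 126, 126, 112, 100, 77, 67, 78]
203 [112, 122, 126, 128, 124, 125, 129, 127, 127, 126, 124, 124, 128, 125, 125, 116, 95, 70, 64, 90]
204 [99, 110, 116, 120, 121, 122, 123, 127, 124, 127, 126, 126, 124, 126, 121, 106, 84, 68, 77, 102]
```

Both cameras put the fingertips about 10–16 mm behind the reported TCP, not 25 mm ahead of it. So I go lower in stages and check.

Emit:
play_rows(moves=[[[0.6, 0, 0, 0.01, 0, 0, 0], [0.6, 0, 0, 0.01, 0, 0, 0], [0.6, 0, 0, 0.005, 0, 0, 0], [0.6, 0, 0, 0, 0, 0, 0]]])

```text
t: 6.65
tcp_pos: [0.4584, -0.2705, 0.0128]
eef_rot: [[1.0, 0.005, -0.001], [0.005, -1.0, 0.001], [-0.001, -0.001, -1.0]]
contact_force: [-0.1, 0.6, 0.3]
grip_width: 0.0513
gripper_force: 0.0
```

Run:
```python
from h import *
s=manip.sense();print(s['tcp_pos'],s['contact_force'])
c=manip.camera('scene');w=manip.camera('wrist')['frame']
g=cv2.cvtColor(c['frame'],cv2.COLOR_BGR2GRAY)
for r in range(188,214):print(r,g[r,328:350].tolist())
o=np.zeros((600,800,3),np.uint8);o[:,:400]=cv2.resize(c['frame'][165:225,320:360],(400,600));o[:300,400:]=cv2.resize(w[150:285,190:370],(400,300))
cv2.imwrite('pics/w4.png',o)
```

```text
[ 0.45835653 -0.27050292  0.01279612] [-0.14403724  0.56624041  0.33675029]
188 [133, 73, 31, 26, 24, 21, 26, 28, 24, 25, 27, 27, 28, 27, 24, 24, 24, 31, 19, 35, 54, 93]
189 [131, 73, 35, 29, 30, 25, 23, 28, 22, 35, 30, 18, 27, 30, 26, 22, 31, 28, 24, 31, 63, 104]
190 [128, 72, 37, 31, 30, 24, 31, 31, 25, 28, 20, 22, 30, 26, 22, 25, 31, 29, 31, 41, 77, 128]
191 [127, 72, 36, 35, 31, 28, 29, 33, 28, 27, 23, 28, 21, 27, 33, 44, 44, 42, 35, 55, 101, 158]
192 [133, 90, 69, 58, 47, 36, 32, 31, 29, 28, 29, 34, 33, 41, 58, 69, 75, 67, 64, 72, 120, 172]
193 [148, 132, 121, 104, 85, 56, 32, 26, 26, 28, 31, 40, 47, 63, 76, 101, 104, 100, 96, 95, 131, 176]
194 [155, 163, 166, 152, 117, 69, 40, 22, 23, 36, 27, 50, 69, 82, 93, 112, 120, 117, 113, 118, 141, 177]
195 [133, 153, 162, 155, 126, 77, 37, 31, 25, 31, 39, 60, 87, 91, 98, 116, 124, 122, 122, 132, 148, 182]
196 [91, 105, 116, 118, 106, 70, 34, 26, 28, 28, 40, 67, 92, 95, 102, 117, 121, 123, 125, 131, 154, 184]
197 [80, 62, 68, 86, 89, 61, 35, 30, 24, 29, 46, 70, 93, 98, 105, 118, 122, 124, 122, 131, 149, 178]
198 [113, 75, 58, 79, 84, 60, 
[... 841 characters left out ...]
 118, 118, 109, 82, 62, 81, 110]
207 [59, 68, 72, 74, 63, 67, 65, 61, 64, 69, 72, 76, 76, 79, 93, 101, 100, 85, 65, 55, 80, 113]
208 [57, 81, 89, 79, 65, 57, 54, 56, 51, 52, 57, 54, 55, 51, 59, 65, 65, 57, 47, 49, 74, 101]
209 [69, 89, 101, 87, 60, 60, 68, 69, 59, 55, 47, 46, 48, 44, 44, 44, 46, 46, 40, 43, 56, 76]
210 [63, 76, 87, 78, 68, 77, 88, 88, 75, 65, 56, 53, 41, 40, 39, 41, 40, 43, 43, 41, 48, 59]
211 [65, 59, 61, 72, 86, 95, 101, 94, 81, 69, 61, 57, 37, 34, 34, 34, 34, 36, 39, 41, 43, 43]
212 [102, 86, 84, 97, 116, 110, 100, 96, 73, 61, 59, 50, 30, 33, 23, 27, 26, 34, 37, 40, 40, 37]
213 [144, 134, 124, 127, 130, 117, 104, 93, 68, 56, 51, 42, 32, 30, 28, 28, 25, 26, 38, 29, 29, 32]
```

View pics/w4.png

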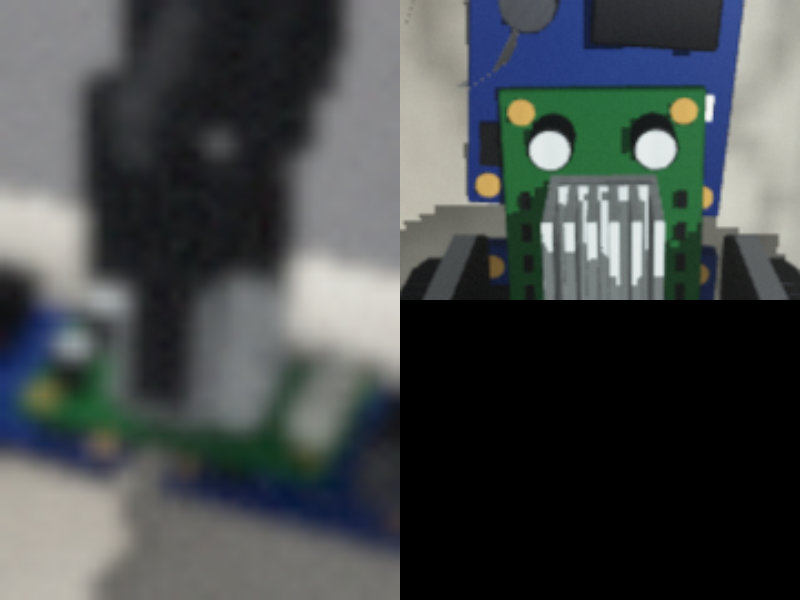

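Now the fingers straddle the heat sink, with the tip at row 205 of the scene view, so z is about 0.023. I go 3.5 mm lower and close.

Emit:
play_rows(moves=[[[0.6, 0, 0, 0.0035, 0, 0, 0], [0.5, 0, 0, 0, 0, 0, 0], [0.4, 0, 0, 0, 0, 0, 0], [0.34, 0, 0, 0, 0, 0, 0], [0.31, 0, 0, 0, 0, 0, 0], [0.29, 0, 0, 0, 0, 0, 0], [0.25, 0, 0, 0, 0, 0, 0], [0.2, 0, 0, 0, 0, 0, 0], [0.2, 0, 0, 0, 0, 0, 0], [0.2, 0, 0, 0, 0, 0, 0]]], grip_force=40)

```text
t: 8.0
tcp_pos: [0.4589, -0.2708, 0.0102]
eef_rot: [[1.0, 0.005, 0.0], [0.005, -1.0, 0.0], [0.0, -0.0, -1.0]]
contact_force: [-0.8, 1.3, 5.3]
grip_width: 0.023
gripper_force: 40.1
```

Gripped at 23 mm with 40 N. Lifting straight up.

Emit:
play_rows(moves=[[[0.2, 0, 0, -0.003, 0, 0, 0], [0.2, 0, 0, -0.004, 0, 0, 0], [0.2, 0, 0, -0.01, 0, 0, 0], [0.2, 0, 0, -0.025, 0, 0, 0], [0.2, 0, 0, -0.04, 0, 0, 0], [0.2, 0, 0, -0.04, 0, 0, 0], [0.2, 0, 0, -0.02, 0, 0, 0], [0.2, 0, 0, 0, 0, 0, 0], [0.2, 0, 0, 0, 0, 0, 0]]])

```text
t: 9.12
tcp_pos: [0.4583, -0.2705, 0.1513]
eef_rot: [[1.0, 0.005, -0.001], [0.005, -1.0, 0.001], [-0.001, -0.001, -1.0]]
contact_force: [-0.6, 0.2, -1.9]
grip_width: 0.0232
gripper_force: 39.4
```

Run:
```python
from h import *
np.set_printoptions(precision=4,suppress=True)
s=manip.sense();T=np.eye(4);T[:3,:3]=s['eef_rot'];T[:3,3]=s['tcp_pos'];w=manip.camera('wrist');t=manip.camera('top')['frame'];c=manip.camera('scene')['frame']
print(T,s['contact_force'],s['joint_pos'],s['grip_width'])
np.savez('w5.npz',T=T,**w)
o=np.zeros((600,800,3),np.uint8);o[:420,:560]=w['frame'];o[:400,560:]=cv2.resize(t[195:295,340:400],(240,400));o[420:,:400]=cv2.resize(c[150:222,290:400][:50],(400,180))
cv2.imwrite('pics/w5.png',o)
```

```text
[[ 1.      0.0052 -0.001   0.4583]
 [ 0.0052 -1.      0.0006 -0.2705]
 [-0.001  -0.0006 -1.      0.1513]
 [ 0.      0.      0.      1.    ]] [-0.5578  0.1938 -1.8654] [-30.5512  16.4718  -8.2294  65.3638   0.0016 149.15  ] 0.023238275128671708
```

View pics/w5.png

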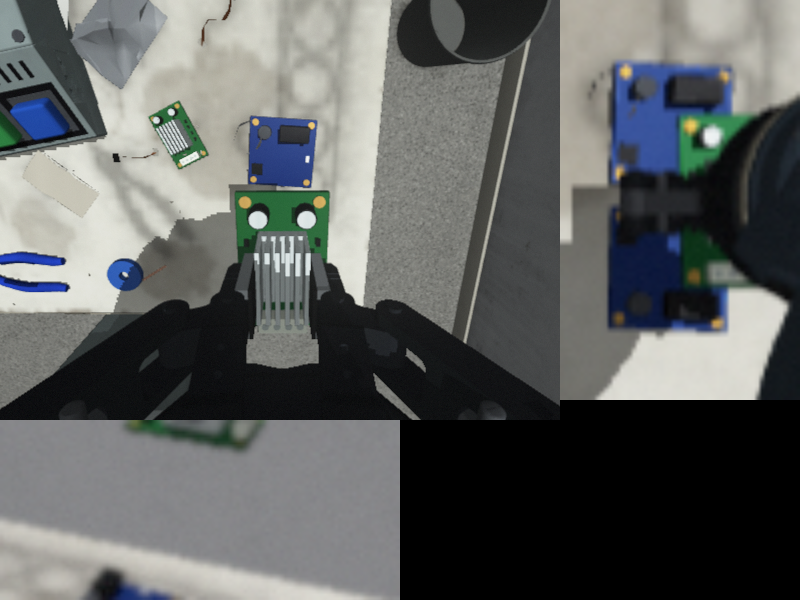

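Lifted level, and the blue boards stay in place. Moving over the plate, then turning -100° about the tool z (joint 6 would pass its range the other way).

Emit:
play_rows(moves=[[[0.2, 0.01, -0.017, 0, 0, 0, 0], [0.2, 0.0195, -0.034, 0, 0, 0, 0], [0.2, 0.0195, -0.034, 0, 0, 0, 0], [0.2, 0.0195, -0.034, 0, 0, 0, 0], [0.2, 0.0195, -0.034, 0, 0, 0, 0], [0.2, 0.0195, -0.034, 0, 0, 0, 0], [0.2, 0.0195, -0.034, 0, 0, 0, 0], [0.2, 0.0195, -0.034, 0, 0, 0, 0], [0.2, 0.01, -0.016, 0, 0, 0, 0], [0.2, 0, 0, 0, 0, 0, -6], [0.2, 0, 0, 0, 0, 0, -10], [0.2, 0, 0, 0, 0, 0, -10]]])

```text
t: 10.78
tcp_pos: [0.6136, 0.0014, 0.1516]
eef_rot: [[0.894, 0.448, -0.001], [0.448, -0.894, 0.0], [-0.001, -0.0, -1.0]]
contact_force: [-0.5, 0.0, -0.6]
grip_width: 0.0231
gripper_force: 39.4
```

Emit:
play_rows(moves=[[[0.2, 0, 0, 0, 0, 0, -10], [0.2, 0, 0, 0, 0, 0, -10], [0.2, 0, 0, 0, 0, 0, -10], [0.2, 0, 0, 0, 0, 0, -10], [0.2, 0, 0, 0, 0, 0, -10], [0.2, 0, 0, 0, 0, 0, -10], [0.2, 0, 0, 0, 0, 0, -10], [0.2, 0, 0, 0, 0, 0, -4], [0.2, 0, 0, 0, 0, 0, 0], [0.2, 0, 0, 0, 0, 0, 0]]])

```text
t: 12.02
tcp_pos: [0.6137, 0.0011, 0.1518]
eef_rot: [[-0.177, 0.984, -0.0], [0.984, 0.177, 0.0], [0.0, -0.0, -1.0]]
contact_force: [-0.4, -0.1, -1.8]
grip_width: 0.0228
gripper_force: 39.4
```

Emit:
play_rows(moves=[[[0.2, 0, 0, 0.02, 0, 0, 0], [0.2, 0, 0, 0.03, 0, 0, 0], [0.2, 0, 0, 0.02, 0, 0, 0], [0.2, 0, 0, 0.01, 0, 0, 0], [0.2, 0, 0, 0.004, 0, 0, 0], [0.2, 0, 0, 0.002, 0, 0, 0], [0.2, 0, 0, 0, 0, 0, 0], [0.2, 0, 0, 0, 0, 0, 0]]])

```text
t: 13.02
tcp_pos: [0.6142, 0.0011, 0.0666]
eef_rot: [[-0.179, 0.984, 0.001], [0.984, 0.179, 0.0], [-0.0, 0.001, -1.0]]
contact_force: [0.3, -0.5, -1.3]
grip_width: 0.0234
gripper_force: 39.5
```

Emit:
play_rows(moves=[[[0.2, 0, 0, 0.001, 0, 0, 0], [0.2, 0, 0, 0.0008, 0, 0, 0], [0.2, 0, 0, 0, 0, 0, 0]]])

```text
t: 13.4
tcp_pos: [0.6138, 0.0011, 0.0641]
eef_rot: [[-0.179, 0.984, -0.0], [0.984, 0.179, 0.0], [0.0, -0.0, -1.0]]
contact_force: [-0.0, 0.9, -1.2]
grip_width: 0.0232
gripper_force: 39.5
```

Emit:
play_rows(moves=[[[0.2, 0, 0, 0.0008, 0, 0, 0], [0.2, 0, 0, 0.0007, 0, 0, 0], [0.2, 0, 0, 0, 0, 0, 0]]])

```text
t: 13.78
tcp_pos: [0.6138, 0.001, 0.0626]
eef_rot: [[-0.179, 0.984, -0.0], [0.984, 0.179, 0.0], [0.0, -0.0, -1.0]]
contact_force: [0.1, 0.2, -1.0]
grip_width: 0.0232
gripper_force: 39.5
```

Emit:
play_rows(moves=[[[0.2, 0, 0, 0.0005, 0, 0, 0], [0.2, 0, 0, 0, 0, 0, 0]]])

```text
t: 14.02
tcp_pos: [0.6139, 0.001, 0.0622]
eef_rot: [[-0.179, 0.984, -0.0], [0.984, 0.179, 0.0], [0.0, -0.0, -1.0]]
contact_force: [-0.7, -1.3, -0.6]
grip_width: 0.0236
gripper_force: 39.5
```

Emit:
play_rows(moves=[[[0.2, 0, 0, 0.0005, 0, 0, 0], [0.2, 0, 0, 0, 0, 0, 0]]])

```text
t: 14.28
tcp_pos: [0.6139, 0.001, 0.0618]
eef_rot: [[-0.179, 0.984, 0.0], [0.984, 0.179, 0.0], [0.0, 0.0, -1.0]]
contact_force: [-0.3, 0.3, -1.7]
grip_width: 0.023
gripper_force: 39.4
```

Emit:
play_rows(moves=[[[0.2, 0, 0, 0.0005, 0, 0, 0], [0.2, 0, 0, 0, 0, 0, 0]]])

```text
t: 14.52
tcp_pos: [0.6139, 0.001, 0.0617]
eef_rot: [[-0.179, 0.984, 0.0], [0.984, 0.179, 0.0], [0.0, 0.0, -1.0]]
contact_force: [-1.9, 0.2, 4.9]
grip_width: 0.0231
gripper_force: 40.3
```

Contact at z 0.0617, as computed. Letting go and rising.

Emit:
play_rows(moves=[[[0.3, 0, 0, 0, 0, 0, 0], [0.4, 0, 0, 0, 0, 0, 0], [0.5, 0, 0, 0, 0, 0, 0], [0.55, 0, 0, 0, 0, 0, 0], [0.55, 0, 0, 0, 0, 0, 0], [0.55, 0, 0, -0.01, 0, 0, 0], [0.55, 0, 0, -0.03, 0, 0, 0], [0.55, 0, 0, -0.04, 0, 0, 0], [0.3, 0, 0, -0.03, 0, 0, 0], [0.1, 0, 0, 0, 0, 0, 0], [0, 0, 0, 0, 0, 0, 0], [0, 0, 0, 0, 0, 0, 0]]], grip_force=20)

```text
t: 16.02
tcp_pos: [0.6132, 0.001, 0.1702]
eef_rot: [[-0.179, 0.984, -0.002], [0.984, 0.179, 0.0], [0.0, -0.002, -1.0]]
contact_force: [0.1, -0.0, -0.2]
grip_width: -0.0006
gripper_force: 0.0
```

Run:
```python
from h import *
np.set_printoptions(precision=4,suppress=True)
s=manip.sense();T=np.eye(4);T[:3,:3]=s['eef_rot'];T[:3,3]=s['tcp_pos'];w=manip.camera('wrist');c=manip.camera('scene')
print(T,s['contact_force'],s['joint_pos'],s['grip_width'])
np.savez('w6.npz',T=T,**w)
o=np.zeros((600,800,3),np.uint8);o[:420,:560]=w['frame'];o[420:,:300]=cv2.resize(c['frame'][195:285,170:320],(300,180));
o[:420,560:]=cv2.resize(c['frame'][190:295,180:300],(240,210)).repeat(2,0)
cv2.imwrite('pics/w6.png',o)
```

```text
[[-0.1787  0.9839 -0.0019  0.6132]
 [ 0.9839  0.1787  0.0001  0.001 ]
 [ 0.0004 -0.0018 -1.      0.1702]
 [ 0.      0.      0.      1.    ]] [ 0.1348 -0.005  -0.1896] [ 0.0929 23.6604  5.5638 72.011   0.0064 79.798 ] -0.000554274407069092
```

View pics/w6.png

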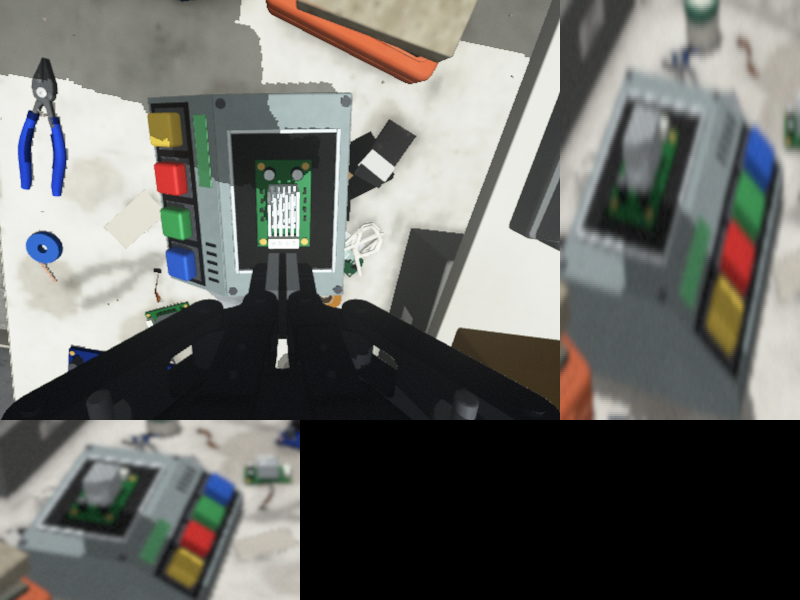

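The board lies flat inside the rim, aligned with the row of keys. Now locating the cap tops from both the wrist and top views.

Run:
```python
from h import *
np.set_printoptions(precision=4,suppress=True)
d=dict(np.load('w6.npz'));W=d['T']@d['tool_from_camera'];f=d['frame'];hsv=cv2.cvtColor(f,cv2.COLOR_BGR2HSV)
t=cv2.imread('pics/top0.png');ht=cv2.cvtColor(t,cv2.COLOR_BGR2HSV)
R={'y':(18,32),'r':(0,8),'g':(55,80),'b':(105,125)}
box={'y':(145,188,105,152),'r':(148,192,155,200),'g':(155,198,200,243),'b':(160,205,244,286)}
top={'y':(508,327),'r':(583,313),'g':(656,299),'b':(730,284)}
yaw=np.radians(10.2);ex=np.array([np.cos(yaw),np.sin(yaw),0]);ey=np.array([-np.sin(yaw),np.cos(yaw),0]);pl=np.array([.6132,.001,.0575])
for k in 'yrgb':
    x0,x1,y0,y1=box[k]
    m=np.zeros(f.shape[:2],np.uint8);m[y0:y1,x0:x1]=cv2.inRange(hsv,(R[k][0],110,60),(R[k][1],255,255))[y0:y1,x0:x1]
    V=hsv[...,2][m>0];thr=cv2.threshold(V.reshape(-1,1),0,255,cv2.THRESH_OTSU)[0]
    if k=='y':thr=60
    yy,xx=np.where((m>0)&(hsv[...,2]>thr))
    uw=((np.percentile(xx,2)+np.percentile(xx,98))/2,(np.percentile(yy,2)+np.percentile(yy,98))/2)
    B=top[k];ut=((B[0]-390+.5)/3.5-.5+178,(B[1]+.5)/3.5-.5+130)
    o1,d1=ray(d,uw,W);o2,d2=ray(C,ut)
    s=np.linalg.lstsq(np.c_[d1,-d2],o2-o1,rcond=None)[0];p1=o1+d1*s[0];p2=o2+d2*s[1];P=(p1+p2)/2
    print(k,thr,np.percentile(xx,[2,98]),np.percentile(yy,[2,98]),'tri',P,'gap',np.linalg.norm(p1-p2),'tester rel plate',(P-pl)@ex,(P-pl)@ey,P[2])
for tipz in(-.015,-.01,-.005,0,.01,.025):
    p=np.linalg.inv(d['tool_from_camera'])@[.011,0,tipz,1];print(tipz,d['cx']-d['fx']*p[0]/p[2],d['cy']+d['fy']*p[1]/p[2])
cv2.imwrite('pics/k.png',cv2.resize(f[100:290,140:300],None,fx=3.1,fy=3.1,interpolation=cv2.INTER_CUBIC))
```

```text
y 60 [149.   180.36] [113. 146.] tri [0.5014 0.0433 0.0366] gap 0.0017398294320944473 tester rel plate -0.10255223067989548 0.06140391600307377 0.03660317358816623
r 165.0 [156. 184.] [165. 193.] tri [0.5095 0.0011 0.0382] gap 0.0022729314274901494 tester rel plate -0.1020815418208386 0.018493783604481104 0.038153649194810596
g 140.0 [162. 183.] [212. 237.] tri [ 0.5169 -0.0397  0.044 ] gap 0.0018928716272174227 tester rel plate -0.10197678490018533 -0.023026831838050838 0.04396973926241343
b 150.0 [167. 193.] [253. 278.] tri [ 0.5261 -0.0813  0.0416] gap 0.0031860653151227925 tester rel plate -0.10032393452025908 -0.06555126692390396 0.041577178467820636
-0.015 283.3152664253924 258.05933481633826
-0.01 283.27555822445515 253.40896526962587
-0.005 283.23831298270835 249.04704168983886
0 283.20330844018713 244.94753441690335
0.01 283.13925853829073 237.44642114008664
0.025 283.05574436061335 227.66577685444787
```

View pics/k.png

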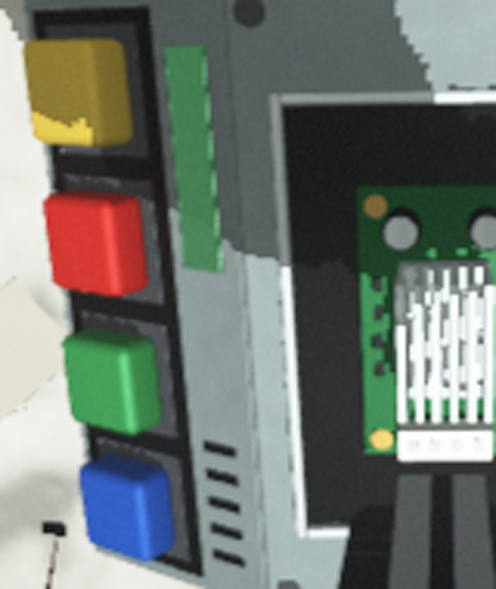

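Cap row found: about 101 mm in front of the plate centre, 42 mm pitch, top at z about 0.041. Shut tip is about 9 mm behind the TCP. Tilting 30° and moving over green.

Emit:
play_rows(moves=[[[0, 0, 0, 0, -10, 0, 0], [0, 0, 0, 0, -10, 0, 0], [0, 0, 0, 0, -10, 0, 0], [0, -0.0058, -0.038, 0, 0, 0, 0], [0, -0.0058, -0.038, 0, 0, 0, 0], [0, -0.0058, -0.038, 0, 0, 0, 0], [0, -0.0058, -0.038, 0, 0, 0, 0], [0, 0, 0, 0.025, 0, 0, 0], [0, 0, 0, 0.015, 0, 0, 0], [0, 0, 0, 0, 0, 0, 0], [0, 0, 0, 0, 0, 0, 0]]])

```text
t: 17.5
tcp_pos: [0.5076, -0.0418, 0.061]
eef_rot: [[-0.179, 0.854, 0.488], [0.984, 0.155, 0.089], [0.0, 0.496, -0.868]]
contact_force: [0.2, -0.2, 1.3]
grip_width: -0.0003
gripper_force: 0.0
```

```bash
cat >> h.py <<'E'
def rel(yk):
    """Tool-axis offset from TCP to the cap-top centre; z counts from the tip (9 mm behind the TCP)."""
    s=manip.sense();a=np.radians(10.2);ex=np.array([np.cos(a),np.sin(a),0]);ey=np.array([-np.sin(a),np.cos(a),0])
    p=np.array([.6132,.001,.0415])-.1015*ex+yk*ey
    q=s['eef_rot'].T@(p-s['tcp_pos']);q[2]+=.009
    z=.5*ex-[0,0,.866]
    err=np.degrees(s['eef_rot'].T@np.cross(s['eef_rot'][:,2],z))
    print('t',s['t'],'offset mm',(q*1000).round(1),'tilt err',err.round(2),'F along tool',(s['eef_rot'].T@s['contact_force']).round(2),s['joint_pos'].round(1))
E
python3 -c "
from h import *
rel(-.0232)
w=manip.camera('wrist')['frame'];t=manip.camera('top')['frame'];s=manip.camera('scene')['frame']
o=np.zeros((600,800,3),np.uint8);o[:420,:560]=w;o[:420,560:]=cv2.resize(t[170:240,190:230+0+0+0+60],(600,420))[:,180:420];o[420:,:400]=cv2.resize(s[210:282,220:380],(400,180));cv2.imwrite('pics/k2.png',o)"
```

```text
t 17.5 offset mm [ 0.2 -1.  30.9] tilt err [-0.26 -0.07  0.  ] F along tool [-0.19  0.76 -1.01] [-11.    5.1 -50.2   6.7  10.4  71.3]
```

View pics/k2.png

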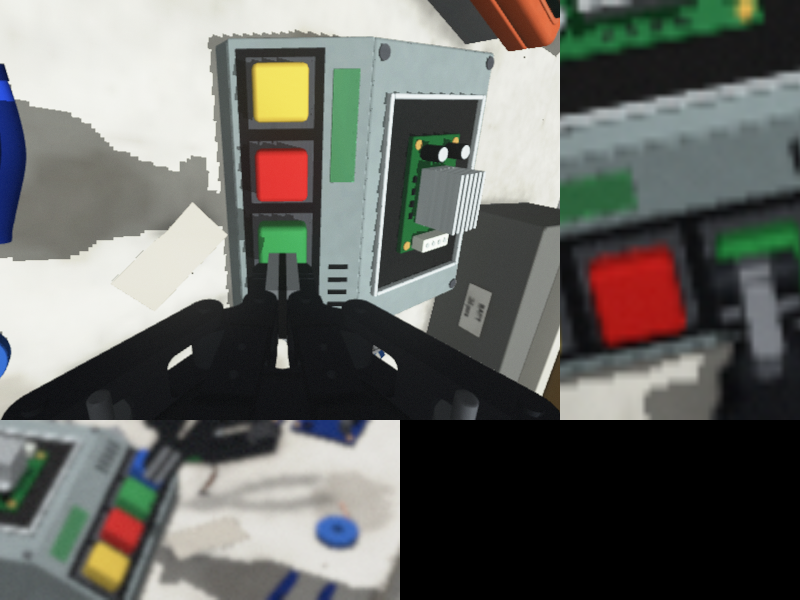

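View: fingers in line with the key column (col 283) and over green, with red next at (283,175) as predicted. I have now opened 11 pictures, one over the limit, so from here I use numbers only. Descending with force checks.

Emit:
play_rows(moves=[[[0, 0, 0, 0.012, 0, 0, 0], [0, 0, 0, 0.008, 0, 0, 0], [0, 0, 0, 0.003, 0, 0, 0], [0, 0, 0, 0, 0, 0, 0]]])

```text
t: 18.15
tcp_pos: [0.5191, -0.0397, 0.0406]
eef_rot: [[-0.179, 0.854, 0.488], [0.984, 0.155, 0.089], [0.0, 0.496, -0.868]]
contact_force: [-0.2, -0.1, 2.2]
grip_width: -0.0001
gripper_force: 1.2
```

Emit:
play_rows(moves=[[[0, 0, 0, 0.001, 0, 0, 0], [0, 0, 0, 0.001, 0, 0, 0], [0, 0, 0, 0, 0, 0, 0]]])

```text
t: 18.52
tcp_pos: [0.5199, -0.0395, 0.0392]
eef_rot: [[-0.179, 0.854, 0.488], [0.984, 0.155, 0.089], [0.0, 0.496, -0.868]]
contact_force: [-1.8, 0.6, 2.2]
grip_width: -0.0003
gripper_force: 1.7
```

Emit:
play_rows(moves=[[[0, 0, 0, 0.001, 0, 0, 0], [0, 0, 0, 0.001, 0, 0, 0], [0, 0, 0, 0, 0, 0, 0]]])

```text
t: 18.9
tcp_pos: [0.5208, -0.0394, 0.0376]
eef_rot: [[-0.179, 0.854, 0.488], [0.984, 0.155, 0.089], [0.0, 0.497, -0.868]]
contact_force: [-8.1, -0.8, 11.0]
grip_width: -0.0001
gripper_force: 7.0
```

Green is home at about 13 N. Releasing and moving to blue.

Emit:
play_rows(moves=[[[0, 0, 0, -0.005, 0, 0, 0], [0, 0, 0, -0.015, 0, 0, 0], [0, 0, 0, -0.007, 0, 0, 0], [0, -0.021, 0, 0, 0, 0, 0], [0, -0.021, 0, 0, 0, 0, 0], [0, 0, 0, 0, 0, 0, 0], [0, 0, 0, 0, 0, 0, 0]]])

```text
t: 19.77
tcp_pos: [0.515, -0.0829, 0.0606]
eef_rot: [[-0.178, 0.854, 0.488], [0.984, 0.155, 0.089], [0.001, 0.496, -0.868]]
contact_force: [0.6, -0.3, 0.2]
grip_width: -0.0001
gripper_force: 0.0
```

```bash
python3 -c "
from h import *
rel(-.0652)"
```

```text
t 19.775 offset mm [-0.1 -0.8 30.6] tilt err [-0.26 -0.07 -0.  ] F along tool [-0.44  0.56  0.07] [-16.9   6.8 -47.9   8.4  13.1  66. ]
```

Emit:
play_rows(moves=[[[0, 0, 0, 0.01, 0, 0, 0], [0, 0, 0, 0.008, 0, 0, 0], [0, 0, 0, 0.002, 0, 0, 0], [0, 0, 0, 0, 0, 0, 0]]])

```text
t: 20.27
tcp_pos: [0.525, -0.0811, 0.0431]
eef_rot: [[-0.179, 0.854, 0.488], [0.984, 0.155, 0.089], [0.001, 0.496, -0.868]]
contact_force: [0.1, 0.3, 0.3]
grip_width: 0.0002
gripper_force: 0.0
```

Emit:
play_rows(moves=[[[0, 0, 0, 0.001, 0, 0, 0], [0, 0, 0, 0.001, 0, 0, 0], [0, 0, 0, 0, 0, 0, 0]]])

```text
t: 20.65
tcp_pos: [0.5262, -0.0812, 0.0419]
eef_rot: [[-0.179, 0.854, 0.489], [0.984, 0.155, 0.089], [0.0, 0.497, -0.868]]
contact_force: [-0.2, -0.3, 0.4]
grip_width: 0.0003
gripper_force: 0.0
```

Emit:
play_rows(moves=[[[0, 0, 0, 0.001, 0, 0, 0], [0, 0, 0, 0.001, 0, 0, 0], [0, 0, 0, 0, 0, 0, 0]]])

```text
t: 21.02
tcp_pos: [0.5272, -0.081, 0.0401]
eef_rot: [[-0.179, 0.854, 0.489], [0.984, 0.155, 0.089], [0.0, 0.497, -0.868]]
contact_force: [0.6, -0.1, 1.4]
grip_width: 0.0003
gripper_force: 0.5
```

Emit:
play_rows(moves=[[[0, 0, 0, 0.001, 0, 0, 0], [0, 0, 0, 0.001, 0, 0, 0], [0, 0, 0, 0, 0, 0, 0]]])

```text
t: 21.4
tcp_pos: [0.5282, -0.0808, 0.0383]
eef_rot: [[-0.179, 0.854, 0.489], [0.984, 0.155, 0.089], [0.0, 0.497, -0.868]]
contact_force: [-0.1, -0.2, 1.5]
grip_width: -0.0002
gripper_force: 0.8
```

Emit:
play_rows(moves=[[[0, 0, 0, 0.0015, 0, 0, 0], [0, 0, 0, 0, 0, 0, 0]]])

```text
t: 21.65
tcp_pos: [0.5289, -0.0807, 0.037]
eef_rot: [[-0.179, 0.854, 0.489], [0.984, 0.155, 0.089], [0.0, 0.497, -0.868]]
contact_force: [0.3, -0.4, 2.8]
grip_width: -0.0002
gripper_force: 1.0
```

Emit:
play_rows(moves=[[[0, 0, 0, 0.001, 0, 0, 0], [0, 0, 0, 0, 0, 0, 0]]])

```text
t: 21.9
tcp_pos: [0.5294, -0.0806, 0.0362]
eef_rot: [[-0.179, 0.854, 0.489], [0.984, 0.155, 0.089], [0.0, 0.497, -0.868]]
contact_force: [-0.0, 1.0, 1.5]
grip_width: 0.0003
gripper_force: 1.1
```

Emit:
play_rows(moves=[[[0, 0, 0, 0.001, 0, 0, 0], [0, 0, 0, 0.0005, 0, 0, 0], [0, 0, 0, 0, 0, 0, 0]]])

```text
t: 22.28
tcp_pos: [0.5301, -0.0805, 0.0349]
eef_rot: [[-0.179, 0.854, 0.489], [0.984, 0.155, 0.089], [0.0, 0.497, -0.868]]
contact_force: [-0.1, 1.9, 2.8]
grip_width: 0.0001
gripper_force: 1.3
```

Emit:
play_rows(moves=[[[0, 0, 0, 0.001, 0, 0, 0], [0, 0, 0, 0.0005, 0, 0, 0], [0, 0, 0, 0, 0, 0, 0]]])

```text
t: 22.65
tcp_pos: [0.5309, -0.0803, 0.0336]
eef_rot: [[-0.179, 0.854, 0.489], [0.984, 0.155, 0.089], [0.0, 0.497, -0.868]]
contact_force: [-0.2, 0.2, 3.5]
grip_width: -0.0001
gripper_force: 1.5
```

Emit:
play_rows(moves=[[[0, 0, 0, 0.001, 0, 0, 0], [0, 0, 0, 0, 0, 0, 0]]])

```text
t: 22.9
tcp_pos: [0.5313, -0.0803, 0.0328]
eef_rot: [[-0.179, 0.854, 0.489], [0.984, 0.155, 0.089], [0.0, 0.497, -0.868]]
contact_force: [-2.1, -0.2, 7.2]
grip_width: -0.0002
gripper_force: 3.5
```

Emit:
play_rows(moves=[[[0, 0, 0, 0.001, 0, 0, 0], [0, 0, 0, 0, 0, 0, 0]]])

```text
t: 23.15
tcp_pos: [0.5317, -0.0801, 0.0321]
eef_rot: [[-0.179, 0.854, 0.489], [0.984, 0.155, 0.089], [0.0, 0.497, -0.868]]
contact_force: [-5.7, 0.4, 11.7]
grip_width: 0.0001
gripper_force: 6.0
```

Blue is home at about 12 N. Back to green.

Emit:
play_rows(moves=[[[0, 0, 0, -0.006, 0, 0, 0], [0, 0, 0, -0.02, 0, 0, 0], [0, 0, 0, -0.0075, 0, 0, 0], [0, 0.021, 0, 0, 0, 0, 0], [0, 0.021, 0, 0, 0, 0, 0], [0, 0, 0, 0.01, 0, 0, 0], [0, 0, 0, 0.008, 0, 0, 0], [0, 0, 0, 0.004, 0, 0, 0], [0, 0, 0, 0.001, 0, 0, 0], [0, 0, 0, 0.001, 0, 0, 0], [0, 0, 0, 0.001, 0, 0, 0], [0, 0, 0, 0, 0, 0, 0]]])

```text
t: 24.65
tcp_pos: [0.5199, -0.0399, 0.0392]
eef_rot: [[-0.178, 0.854, 0.488], [0.984, 0.155, 0.088], [-0.0, 0.496, -0.868]]
contact_force: [-1.8, -3.3, 1.7]
grip_width: -0.0001
gripper_force: 1.7
```

Emit:
play_rows(moves=[[[0, 0, 0, 0.001, 0, 0, 0], [0, 0, 0, 0, 0, 0, 0], [0, 0, 0, 0, 0, 0, 0]]])

```text
t: 25.02
tcp_pos: [0.5204, -0.0398, 0.0385]
eef_rot: [[-0.178, 0.854, 0.489], [0.984, 0.155, 0.088], [-0.0, 0.496, -0.868]]
contact_force: [-5.2, -3.8, 5.2]
grip_width: 0.0
gripper_force: 4.1
```

Emit:
play_rows(moves=[[[0, 0, 0, 0.0006, 0, 0, 0], [0, 0, 0, 0, 0, 0, 0]]])

```text
t: 25.28
tcp_pos: [0.5206, -0.0397, 0.038]
eef_rot: [[-0.178, 0.854, 0.489], [0.984, 0.155, 0.088], [-0.0, 0.496, -0.868]]
contact_force: [-7.4, -2.2, 8.8]
grip_width: -0.0001
gripper_force: 5.7
```

Emit:
play_rows(moves=[[[0, 0, 0, -0.006, 0, 0, 0], [0, 0, 0, -0.015, 0, 0, 0], [0, 0, 0, -0.01, 0, 0, 0], [0, 0.021, 0, 0, 0, 0, 0], [0, 0.042, 0, 0, 0, 0, 0], [0, 0.021, 0, 0, 0, 0, 0], [0, 0, 0, 0, 0, 0, 0], [0, 0, 0, 0, 0, 0, 0]]])

```text
t: 26.28
tcp_pos: [0.491, 0.0403, 0.065]
eef_rot: [[-0.179, 0.854, 0.489], [0.984, 0.155, 0.089], [0.0, 0.497, -0.868]]
contact_force: [0.6, 0.5, -0.3]
grip_width: -0.0002
gripper_force: 0.0
```

```bash
python3 -c "
from h import *
rel(.0608)"
```

```text
t 26.275 offset mm [ 0.4 -1.4 35.3] tilt err [-0.21 -0.06  0.  ] F along tool [0.42 0.42 0.56] [  2.1   2.4 -52.8   5.2   4.1  82.9]
```

Green is home the second time at about 11 N and released. Now over yellow.

Emit:
play_rows(moves=[[[0, 0, 0, 0.01, 0, 0, 0], [0, 0, -0.001, 0.01, 0, 0, 0], [0, 0, 0, 0.006, 0, 0, 0], [0, 0, 0, 0.001, 0, 0, 0], [0, 0, 0, 0.001, 0, 0, 0], [0, 0, 0, 0, 0, 0, 0]]])

```text
t: 27.02
tcp_pos: [0.5033, 0.0427, 0.0399]
eef_rot: [[-0.179, 0.854, 0.488], [0.984, 0.155, 0.089], [0.0, 0.496, -0.868]]
contact_force: [-1.9, -1.6, 1.0]
grip_width: -0.0005
gripper_force: 1.0
```

Emit:
play_rows(moves=[[[0, 0, 0, 0.001, 0, 0, 0], [0, 0, 0, 0.001, 0, 0, 0], [0, 0, 0, 0, 0, 0, 0]]])

```text
t: 27.4
tcp_pos: [0.5044, 0.043, 0.0381]
eef_rot: [[-0.179, 0.854, 0.488], [0.984, 0.155, 0.089], [0.0, 0.496, -0.868]]
contact_force: [-1.7, -0.9, 1.7]
grip_width: 0.0004
gripper_force: 1.5
```

Emit:
play_rows(moves=[[[0, 0, 0, 0.001, 0, 0, 0], [0, 0, 0, 0.0005, 0, 0, 0], [0, 0, 0, 0, 0, 0, 0]]])

```text
t: 27.78
tcp_pos: [0.5051, 0.0431, 0.0368]
eef_rot: [[-0.179, 0.854, 0.488], [0.984, 0.155, 0.089], [0.0, 0.496, -0.868]]
contact_force: [-3.6, -1.5, 3.1]
grip_width: -0.0001
gripper_force: 1.8
```

Emit:
play_rows(moves=[[[0, 0, 0, 0.001, 0, 0, 0], [0, 0, 0, 0, 0, 0, 0]]])

```text
t: 28.02
tcp_pos: [0.5056, 0.0432, 0.0361]
eef_rot: [[-0.179, 0.854, 0.488], [0.984, 0.155, 0.089], [0.0, 0.496, -0.868]]
contact_force: [-7.4, -2.2, 6.7]
grip_width: -0.0001
gripper_force: 4.9
```

Emit:
play_rows(moves=[[[0, 0, 0, 0.001, 0, 0, 0], [0, 0, 0, 0, 0, 0, 0]]])

```text
t: 28.28
tcp_pos: [0.506, 0.0433, 0.0354]
eef_rot: [[-0.179, 0.854, 0.489], [0.984, 0.155, 0.089], [0.0, 0.497, -0.868]]
contact_force: [-10.3, -1.7, 10.6]
grip_width: 0.0003
gripper_force: 7.5
```

Yellow is home at about 14 N. Holding, then releasing and withdrawing.

Emit:
play_rows(moves=[[[0, 0, 0, 0, 0, 0, 0], [0, 0, 0, 0, 0, 0, 0], [0, 0, 0, 0, 0, 0, 0], [0, 0, 0, 0, 0, 0, 0], [0, 0, 0, 0, 0, 0, 0], [0, 0, 0, 0, 0, 0, 0], [0, 0, 0, 0, 0, 0, 0], [0, 0, 0, 0, 0, 0, 0], [0, 0, 0, 0, 0, 0, 0], [0, 0, 0, 0, 0, 0, 0], [0, 0, 0, 0, 0, 0, 0], [0, 0, 0, 0, 0, 0, 0]]])

```text
t: 29.78
tcp_pos: [0.506, 0.0433, 0.0354]
eef_rot: [[-0.179, 0.854, 0.489], [0.984, 0.155, 0.089], [0.0, 0.497, -0.868]]
contact_force: [-10.2, -1.7, 11.6]
grip_width: -0.0004
gripper_force: 7.3
```

Emit:
play_rows(moves=[[[0, 0, 0, 0, 0, 0, 0], [0, 0, 0, 0, 0, 0, 0], [0, 0, 0, 0, 0, 0, 0], [0, 0, 0, 0, 0, 0, 0], [0, 0, 0, 0, 0, 0, 0], [0, 0, 0, -0.006, 0, 0, 0], [0, 0, 0, -0.02, 0, 0, 0], [0, 0, 0, -0.04, 0, 0, 0], [0, 0, 0, -0.04, 0, 0, 0], [0, 0, 0, 0, 0, 0, 0], [0, 0, 0, 0, 0, 0, 0]]])

```text
t: 31.15
tcp_pos: [0.455, 0.0339, 0.1274]
eef_rot: [[-0.179, 0.853, 0.49], [0.984, 0.155, 0.089], [0.0, 0.498, -0.867]]
contact_force: [0.0, 0.5, 0.5]
grip_width: 0.0001
gripper_force: 0.0
```

Run:
```python
from h import *
s=manip.sense();print(s['t'],s['tcp_pos'],s['contact_force'])
a=cv2.imread('pics/top0.png').astype(int);b=manip.camera('top')['frame'].astype(int)
for n,(y0,y1,x0,x1) in dict(blue1_end=(262,280,350,385),blue2_end=(208,225,350,385),cutter=(275,302,190,260),wick=(278,300,278,302),jar=(125,155,330,360)).items():
    p,q=[i[y0:y1,x0:x1].mean(2).astype(np.float32) for i in(a,b)]
    print(n,np.round(cv2.phaseCorrelate(p,q,cv2.createHanningWindow(p.shape[::-1],5)),2),abs(p-q).mean().round(1))
h=cv2.cvtColor(b.astype(np.uint8),cv2.COLOR_BGR2HSV);m=cv2.inRange(h,(50,120,50),(85,255,255));m[:138]=0;m[192:]=0;m[:,:198]=0;m[:,275:]=0
r=cv2.minAreaRect(cv2.findNonZero(m));print(r,at(C,r[0],.0615))
```

```text
31.15 [0.45504122 0.03389715 0.12736959] [0.03083676 0.52112849 0.53023343]Traceback (most recent call last):
  File "<stdin>", line 6, in <module>
    return _wrapfunc(a, 'round', decimals=decimals, out=out)
    return _wrapit(obj, method, *args, **kwds)
    conv = _array_converter(obj)
ValueError: setting an array element with a sequence. The requested array has an inhomogeneous shape after 1 dimensions. The detected shape was (2,) + inhomogeneous part.
```

Run:
```python
from h import *
a=cv2.imread('pics/top0.png').astype(int);b=manip.camera('top')['frame'].astype(int)
for n,(y0,y1,x0,x1) in dict(blue1_end=(262,280,350,385),blue2_end=(208,225,350,385),cutter=(275,302,190,260),wick=(278,300,278,302),jar=(125,155,330,360)).items():
    p,q=[i[y0:y1,x0:x1].mean(2).astype(np.float32) for i in(a,b)]
    print(n,cv2.phaseCorrelate(p,q,cv2.createHanningWindow(p.shape[::-1],5)),abs(p-q).mean())
h=cv2.cvtColor(b.astype(np.uint8),cv2.COLOR_BGR2HSV);m=cv2.inRange(h,(50,120,50),(85,255,255));m[:138]=0;m[192:]=0;m[:,:198]=0;m[:,275:]=0
r=cv2.minAreaRect(cv2.findNonZero(m));print(r,at(C,r[0],.0615))
```

```text
blue1_end ((0.049457576431283456, 0.023580968175700434), 0.97178038182082) 8.31693
blue2_end ((-0.046433662914864726, 0.13369637724933092), 0.9956874063721409) 4.0767503
cutter ((7.167356341510569, 1.8358052573227575), 0.08798915368539316) 72.54674
wick ((-0.16329750528292486, -0.002080921011053505), 0.9620248590492539) 5.691919
jar ((-0.02416037715106434, 0.039964728759473545), 0.994047107828988) 2.3023684
((231.9603729248047, 165.2886962890625), (24.14179801940918, 39.25345993041992), 79.3803482055664) [0.61151138 0.00218339 0.0615    ]
```

The blue boards, wick reel and jar have not moved, and the green board sits centred on the plate. The cutter is hidden by the arm, but the arm never went near it.

```bash
python3 -c "
from rig import manip
print(manip.hand_in())"
```

```text
the job is handed in; nothing more can be done
None
```

The job is handed in at about 31 s: the green board lies flat on the plate inside the rim, and green, blue, green and yellow (held just over 2 s) were each pressed home at about 11–15 N and released. The first grip closed above the heat sink and missed without moving anything, I viewed 11 pictures instead of 10, and the cutter was hidden by the arm in the last check.

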